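Draw the plug from a sample mould with a puller rod

TASK

Take the puller rod from its stand, feel its T-shaped end into the slotted thread of the plug in the steel mould without forcing it, and screw it home clockwise. Then draw the plug straight up out of the mould and set it down gently, upright in the shallow steel tray with the rod still screwed in, and let go. Leave the sample pots and the spatula where they are.

Things in the scene. Friction and masses are not known exactly. Their poses are not given: they have to be found in the camera images.
- mould: Fixed bright steel block, 100 x 100 mm, 70 mm high, with a 49.5 mm square well from its top down to a floor 15 mm above the bench. Two sprung brass shoes in the y walls grip the plug: drawing it takes roughly 8 to 20 N including its weight. Origin: centre of the underside, z up.
- plug: Dark steel plug, 48 mm square, 55 mm high, about 0.4 kg, sitting on the floor of the mould's well, its top flush with the mould's top; the well keeps it from turning. Origin: centre of its underside; x and y along its sides, z up. Pressing on it with more than about 30 N counts as forcing.
- plug_mouth (a point): Point on the plug's axis 53.5 mm above its origin, 1.5 mm below its top; axes as the plug's. The brass bush, pressed in by hand, has its face 0 to 4 mm below this point and in it a slot 30 x 12.5 mm for the T, whose long way is turned 0.2 to 1.4 rad anticlockwise from the plug's x axis (seen in pictures, not in this pose). The T drops in only when in line to about 0.1 rad and 1 mm.
- puller: Steel puller rod, 80 mm long, 0.14 kg, upright and loose in its stand, collar on the stand's top. Origin: centre of its lower end; z up the rod, x along the T. T 26 (x) by 10 (y) mm, 6 high; 10 mm shank; round collar 32 mm across, from 16.5 to 21.5 mm up; square handle 16 x 16 mm, from 42 to 80 mm. Screwed home, its origin is 33 to 37 mm above the plug's, on the same axis.
- puller_grip (a point): Middle of the square handle, 61 mm above the rod's lower end; axes as the rod's.
- stand: Fixed white plastic block 64 x 64 mm, 40 mm high, with a 28 mm square hole 34 mm deep in which the rod stands. Origin: centre of its underside.
- tray: Fixed shallow steel tray, 140 mm (x) by 110 mm (y) outside, walls 4 mm thick and 12 mm high. Its inside floor is 4 mm above its origin. Origin: centre of its underside.
- pot_a: Loose lidded sample pot, 76 mm across, 62 mm high, bystander. Origin: centre of its underside.
- pot_b: Loose lidded sample pot like the other one, bystander. Origin: centre of its underside.
- spatula: Loose flat steel lab spatula, 160 mm long, 5 mm thick, lying across the bench near the mould, bystander. Origin: under its middle.
- plug_thread (a point): Point in the hole, 40 mm above the plug's origin. The T passes when the collar meets the brass; then, clockwise from above, it runs under two ramps and the collar is pulled tight after about 1.2 rad; 1.2 to 1.5 rad past the slot is well tightened and holds itself, hard stop near 1.8. Anticlockwise is blocked. The bush slips above 1 N m. Hole 43 mm deep: the collar meets first.
Things that resemble listed ones, but are neither listed nor needed, are in the scene too. There is more than one size of the tray; the one meant has the size given above.

How it is judged:
By the outcome, as a careful person would: the job done as asked, in the order asked, and still so for the second after the job is handed in, with the robot touching nothing.
It also fails if it takes over 72 s, if anything falls off the work surface, if the arm or the gripper's body presses on something with over 40 N, if the wrist force passes 120 N, or if a joint passes its speed limit or range.

ROBOT

A 6-joint arm with a two-finger parallel gripper is mounted at the origin on the work surface. World frame = base frame: x ahead of the robot, y to its left, z up, the work surface at z = 0. Lengths are in m, angles in rad, forces in N, time in s.
With the tool pointing down it reaches from about 0.325 to 0.75 m from the base axis. Payload 7.6 kg.
Tool frame: the origin (TCP) lies midway between the tips of the shut fingers; the grasp point (between the pads) lies 19 mm behind it; y points along the fingers, x is the direction in which the jaws open and shut, and the axes are right-handed (so a half turn about y gives the same grasp; the last joint's range is limited). The gripper opens to 85 mm and grips with 20 to 120 N. Pads are 22 mm wide; open, the fingers measure 114 mm over their backs; the gripper's body (76 mm by 85 mm) begins 54 mm behind the grasp point. The pads swing forward as they close: fully open they stand 13 mm farther back than shut.
Start: joints at [-1.372, 0.052, 1.401, -0, 1.689, -0.07], TCP at [0.139, -0.506, 0.231] pointing down, gripper open.
Joint ranges: [-2.9, 2.9], [-0.91, 2.17], [0.12, 2.37], [-1.06, 4.2], [0.26, 2.73], [-2.93, 2.93]. Speed limits (rad/s): [2.57, 2.57, 3.01, 3.14, 3.14, 3.14].

INTERFACE

Orientations are given as a 3x3 rotation matrix whose columns are the frame's x, y, z axes.
In Python, from bench import * gives the robot as it stands. The module is installed in compiled form; this text tells all that it offers.
- The arm moves only by the tool jog_arm, never from a script. Its argument "moves" is a list that holds one entry, the list of rows, each a list of 7 numbers: the shift along the tool's x, y, z in cm, then the turn, a rotation vector about the tool's x, y, z in degrees, then the opening, from -1 (shut) to 1 (fully open). A call has 1 to 12 rows; each row is the pose to reach, as a shift and turn from the pose measured when the call began, along the tool's axes at that moment; what a row does not reach only later rows make up. A row lasts 1/8 s, in which the tool goes at most 62.5 mm and 10.7 degrees, less where a joint would pass 70% of its speed; a pose out of reach is approached as far as the arm can. A call with a gripper value outside its range is refused whole. The fingers move at their own pace and stop on an object; "grip_force" is the grip in N (left out, the last holds). Time passes only in rows, so rows that repeat a pose let the fingers close. It gives the time, the measured TCP pose, the force and the opening at its end, in the units of the state.
- state(): the state, without advancing time (a new reading comes with each control period).
- get_image(name): name is "scene" or "top" or "wrist"; returns the picture (480x640x3 uint8, red, green, blue); there is no depth.
- camera_params(name): a dict with "fx", "fy", "cx", "cy" (pixels), "R" (3x3) and "t" (3): a world point X has camera coordinates R X + t; the wrist camera has in their place "T_tool_cam" (4x4, takes a point from camera to tool coordinates, whose origin is the TCP and whose axes are the tool frame's). Camera axes: x right, y down, z forward; pixel columns grow to the right and rows downward; lengths in m; the calibration is good to about 2 mm. The wrist camera is an equidistant fisheye: a pixel r from the principal point sees the ray r / f radians off the axis. A picture is of the moment at which its call begins: read the wrist's pose just before it. camera_params takes no time and is no camera call.
- finish_job(): hands the job in, once; it reports no verdict.
The state is a dict: "t": time; "joints": joint angles; "qvel": joint speeds; "joint_torque": joint torques, N m; "tool_pos": TCP position; "tool_rot": TCP orientation; "wrist_force": force on the tool from outside, world axes, zero at the start; "torque": the same for the moment, N m; "grip_width": finger opening in m.
Only numpy, scipy, OpenCV 4.12 (cv2) and the standard library are available. Lean on these libraries where they do the work, as an engineer would, in place of code of your own. Each camera call takes 0.05 s, during which the arm holds its last target.

## Working session

There is one attempt and no reset: what is moved stays moved. The work goes in short steps, Python scripts to look and compute and a tool call to move; the robot and the scene stay as the last step left them, time stands still between calls to the robot, and variables do not carry over. Pictures are saved under pics/ and viewed, and the job is handed in when it is done.

Besides the shell and the picture viewer there is one more tool, called after "Request:" as name(argument=value, ...) on one line, values as JSON. jog_arm: Moves the arm, as the interface text tells. Its arguments: {"type":"object","properties":{"moves":{"type":"array","items":{"type":"array","items":{"type":"array","items":{"type":"number"}}}},"grip_force":{"type":"number"}},"required":["moves"]}

```bash
mkdir -p pics
python3 - <<'E'
from bench import *
import cv2,numpy as np
s=state()
for k,v in s.items(): print(k,np.round(v,3).tolist())
for n in ["scene","top","wrist"]:
    p=camera_params(n); print(n,{k:np.round(v,4).tolist() for k,v in p.items()})
    cv2.imwrite(f"pics/{n}0.png",get_image(n)[:,:,::-1])
E
```

```text
t 0.0
joints [-1.372, 0.053, 1.402, 0.0, 1.689, -0.07]
qvel [0.0, 0.001, -0.0, -0.002, 0.001, 0.002]
joint_torque [-0.001, -38.166, -36.019, -0.0, 0.006, -0.0]
tool_pos [0.139, -0.506, 0.23]
tool_rot [[0.266, -0.0, 0.964], [-0.964, 0.002, 0.266], [-0.002, -1.0, 0.0]]
wrist_force [-0.449, -0.218, 0.202]
torque [-0.049, -0.023, 0.027]
grip_width 0.085
scene {'fx': 491.9147, 'fy': 491.9147, 'cx': 327.5785, 'cy': 234.3101, 'R': [[0.7175, 0.6964, 0.0157], [0.552, -0.5546, -0.6227], [-0.425, 0.4554, -0.7823]], 't': [-0.3842, -0.2346, 1.2265]}
top {'fx': 550.6136, 'fy': 550.6136, 'cx': 322.4299, 'cy': 240.7115, 'R': [[-0.0137, -0.9998, -0.0124], [-0.9894, 0.0154, -0.1443], [0.1444, 0.0103, -0.9895]], 't': [0.0052, 0.5148, 1.1277]}
wrist {'fx': 371.6483, 'fy': 371.6483, 'cx': 323.0843, 'cy': 238.4919, 'T_tool_cam': [[1.0, 0.0017, 0.0009, 0.0007], [-0.0003, -0.3019, 0.9533, -0.1429], [0.0019, -0.9533, -0.3019, 0.0788], [0.0, 0.0, 0.0, 1.0]]}
```

View pics/scene0.png

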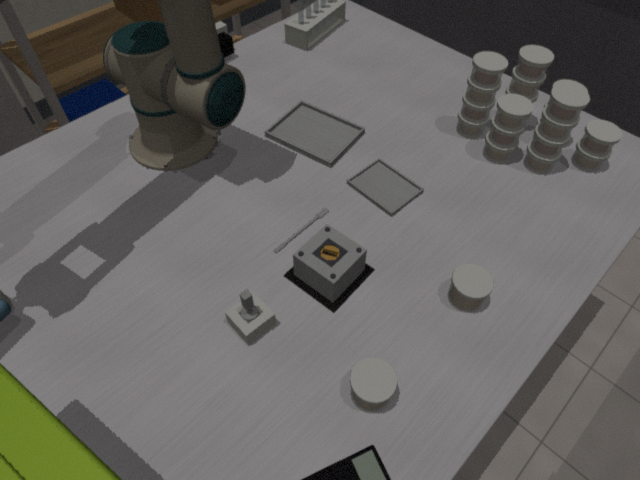

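View pics/top0.png

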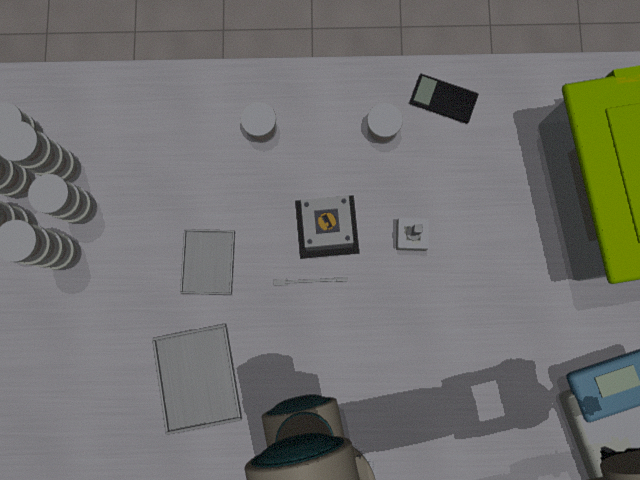

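View pics/wrist0.png

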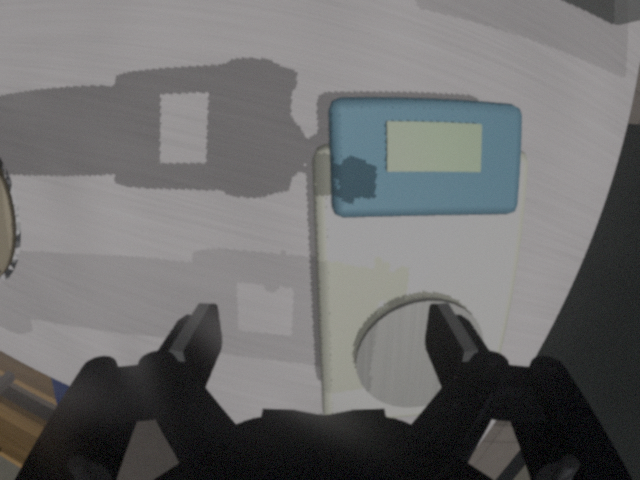

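```bash
cat > h.py <<'E'
import numpy as np,cv2
from bench import *
def ray(n,u,v,pose=None):
    p=camera_params(n)
    if n=="wrist":
        R,t=pose; T=np.array(p["T_tool_cam"])
        a,b=(u-p["cx"])/p["fx"],(v-p["cy"])/p["fy"]
        r=np.hypot(a,b)+1e-12
        d=np.array([np.sin(r)*a/r,np.sin(r)*b/r,np.cos(r)])
        return R@T[:3,3]+t, R@T[:3,:3]@d
    R=np.array(p["R"]);t=np.array(p["t"])
    return -R.T@t, R.T@np.array([(u-p["cx"])/p["fx"],(v-p["cy"])/p["fy"],1])
def on(n,u,v,z,pose=None):
    o,d=ray(n,u,v,pose); return o+d*(z-o[2])/d[2]
def tri(n1,p1,n2,p2,pose=None):
    A=np.zeros((3,3));b=np.zeros(3)
    for n,p in((n1,p1),(n2,p2)):
        o,d=ray(n,*p,pose);d/=np.linalg.norm(d);M=np.eye(3)-np.outer(d,d);A+=M;b+=M@o
    return np.linalg.solve(A,b)
def pose():
    s=state();return np.array(s["tool_rot"]),np.array(s["tool_pos"])
E
python3 - <<'E'
from h import *
im=cv2.imread("pics/top0.png")
c=im[185:265,280:440]; cv2.imwrite("pics/c1.png",cv2.resize(c,None,fx=5,fy=5,interpolation=cv2.INTER_CUBIC)*1)
im2=cv2.imread("pics/scene0.png")
c=im2[200:350,210:390]; cv2.imwrite("pics/c2.png",cv2.resize(c,None,fx=4,fy=4,interpolation=cv2.INTER_CUBIC))
# trays corners (top rim z=.012)
for name,cs in {"small":[(185,230),(236,231),(232,295),(181,294)],"big":[(153,338),(226,324),(242,419),(167,432)]}.items():
    P=np.array([on("top",u,v,.012) for u,v in cs]); print(name,P.mean(0).round(3),[np.linalg.norm(P[i]-P[(i+1)%4]).round(3) for i in range(4)],P[:,:2].round(3).tolist())
E
```

```text
small [0.475 0.244 0.012] [np.float64(0.111), np.float64(0.139), np.float64(0.109), np.float64(0.139)] [[0.547, 0.297], [0.543, 0.185], [0.404, 0.193], [0.408, 0.302]]
big [0.233 0.264 0.012] [np.float64(0.157), np.float64(0.198), np.float64(0.157), np.float64(0.195)] [[0.316, 0.359], [0.343, 0.205], [0.148, 0.169], [0.124, 0.324]]
```

View pics/c1.png

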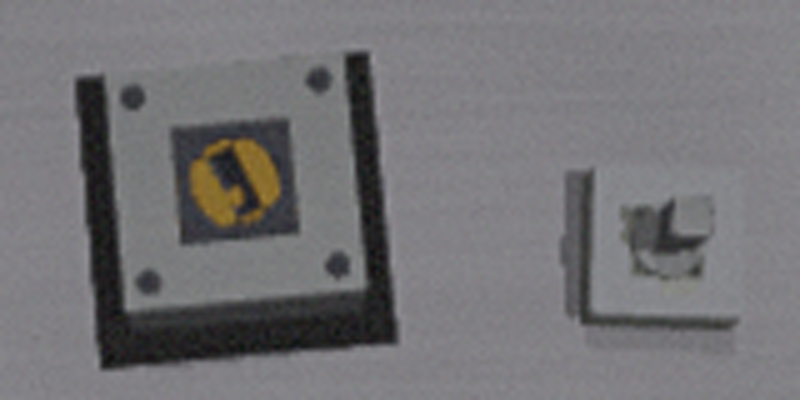

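View pics/c2.png

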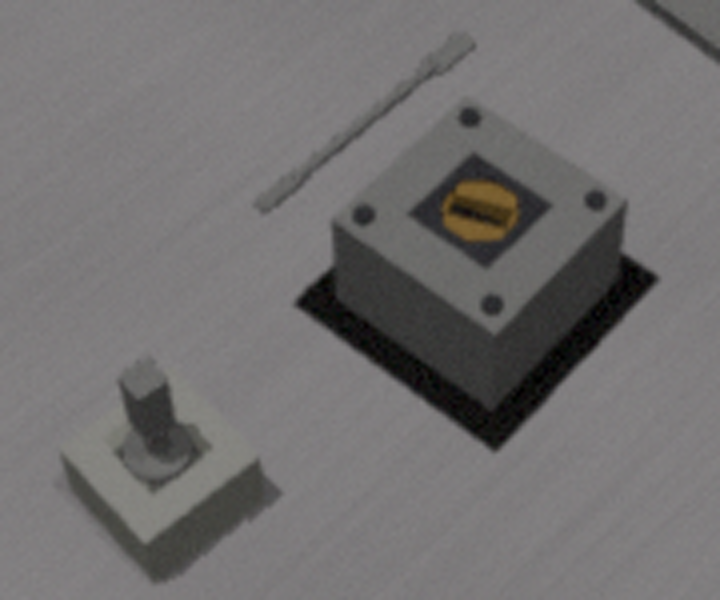

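Run:
```python
from h import *
T=lambda x,y:(280+x/5-.4,185+y/5-.4)
S=lambda x,y:(210+x/4-.4,200+y/4-.4)
print("handle top",tri("top",T(690,215),"scene",S(145,375)), on("top",*T(690,215),.1035),on("scene",*S(145,375),.1035))
P=np.array([on("top",*T(*q),.07) for q in [(103,72),(345,50),(367,287),(125,311)]])
print("mould top",P.mean(0),P.round(4)[:,:2].tolist())
P2=np.array([on("scene",*S(*q),.07) for q in [(470,97),(628,203),(497,335),(333,222)]]);print("mould scene",P2.mean(0),P2.round(4)[:,:2].tolist())
P3=np.array([on("top",*T(*q),.07) for q in [(172,127),(289,118),(300,234),(182,244)]]);print("plug",P3.mean(0),P3.round(4)[:,:2].tolist())
for P in(P,P3):
    d=P[0]-P[3];print(np.degrees(np.arctan2(d[1],d[0])));d=P[1]-P[2];print(np.degrees(np.arctan2(d[1],d[0])))
P4=np.array([on("top",*T(*q),.04) for q in [(593,168),(742,165),(738,320),(583,320)]]);print("stand",P4.mean(0),P4.round(4)[:,:2].tolist())
# handle top square
P5=np.array([on("top",*T(*q),.1035) for q in [(676,196),(713,194),(713,233),(687,234)]]);print(P5.round(4)[:,:2].tolist())
```

```text
handle top [ 0.5285352  -0.19353916  0.10368359] [ 0.52864634 -0.19344621  0.1035    ] [ 0.52834807 -0.19360089  0.1035    ]
mould top [ 0.55221793 -0.01185378  0.07      ] [[0.5984, 0.0424], [0.6061, -0.0584], [0.5064, -0.0654], [0.498, 0.0341]]
mould scene [ 0.5532393  -0.01290926  0.07      ] [[0.5001, 0.0335], [0.599, 0.0396], [0.6061, -0.058], [0.5078, -0.0668]]
plug [ 0.55165477 -0.01217448  0.07      ] [[0.5746, 0.0139], [0.5777, -0.0346], [0.5289, -0.0383], [0.5255, 0.0104]]
4.693542725482549
4.004471175440822
4.134660985516693
4.302944112011465
stand [ 0.52750628 -0.1924933   0.04      ] [[0.5601, -0.1637], [0.5604, -0.2267], [0.4942, -0.2223], [0.4952, -0.1573]]
[[0.5364, -0.1882], [0.537, -0.203], [0.5212, -0.2023], [0.521, -0.192]]
```

Request:
jog_arm(moves=[[[-2, 0, 4.6, 0, 1.5, 0, 1], [-4, 0, 9.2, 0, 3, 0, 1], [-6, 0, 13.8, 0, 4.5, 0, 1], [-8, 0, 18.3, 0, 6, 0, 1], [-10, 0, 22.9, 0, 8, 0, 1], [-12, 0.5, 27.5, 0, 9.5, 0, 1], [-14, 1, 32.1, 0, 11, 0, 1], [-16, 2, 36.7, 0, 12.5, 0, 1], [-18, 3, 41.3, 0, 14, 0, 1], [-19.8, 3, 45.9, 0, 15.4, 0, 1], [-19.8, 3, 45.9, 0, 15.4, 0, 1], [-19.8, 3, 45.9, 0, 15.4, 0, 1]]], grip_force=60)

```text
t: 1.65
tool_pos: [0.529, -0.1933, 0.2006]
tool_rot: [[0.0, -0.001, 1.0], [-1.0, 0.001, 0.0], [-0.001, -1.0, -0.001]]
wrist_force: [0.6, -0.6, -0.2]
grip_width: 0.0857
```

Run:
```python
from h import *
s=state()
for k,v in s.items(): print(k,np.round(v,4).tolist())
cv2.imwrite("pics/w1.png",get_image("wrist")[:,:,::-1])
```

```text
t 1.65
joints [-0.4162, 0.1714, 1.3331, 0.0006, 1.6385, 1.1543]
qvel [-0.0202, -0.0159, 0.0061, 0.0005, -0.0006, 0.0007]
joint_torque [1.0393, -42.185, -35.931, 0.0665, -0.0129, 0.0228]
tool_pos [0.529, -0.1933, 0.2006]
tool_rot [[0.0003, -0.0011, 1.0], [-1.0, 0.0012, 0.0003], [-0.0012, -1.0, -0.0011]]
wrist_force [0.6341, -0.5792, -0.1925]
torque [-0.0014, 0.053, 0.024]
grip_width 0.0857
```

View pics/w1.png

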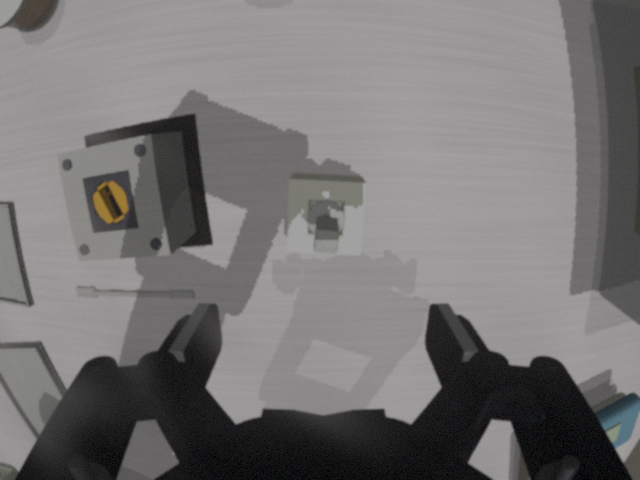

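Run:
```python
from h import *
im=cv2.imread("pics/w1.png")
cv2.imwrite("pics/w1c.png",cv2.resize(im[165:265,280:380],None,fx=6,fy=6,interpolation=cv2.INTER_CUBIC))
cv2.imwrite("pics/w1d.png",cv2.resize(im[155:250,60:165],None,fx=6,fy=6,interpolation=cv2.INTER_CUBIC))
```

```text
(no output)
```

View pics/w1c.png

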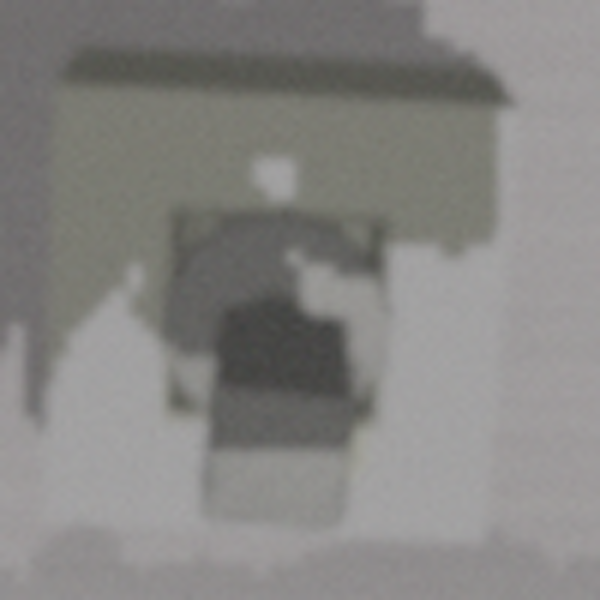

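View pics/w1d.png

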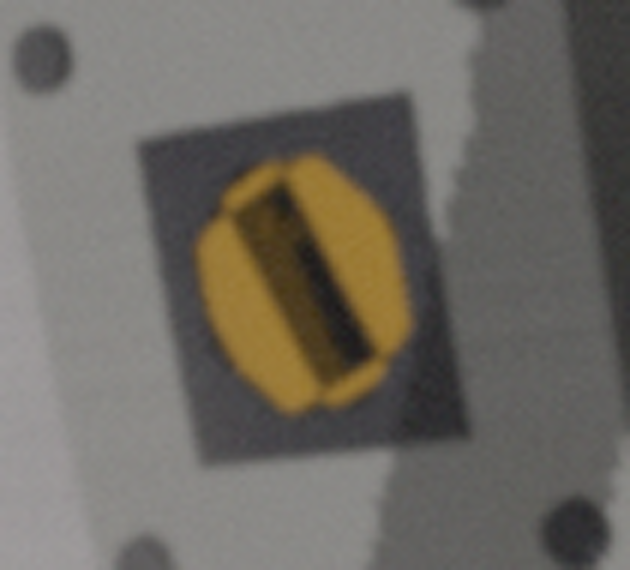

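Run:
```python
from h import *
p=(np.array([[0.0003,-0.0011,1],[-1,.0012,.0003],[-.0012,-1,-.0011]]),np.array([.529,-.1933,.2006]))
f=lambda x,y,ox,oy:(ox+x/6-.42,oy+y/6-.42)
P=np.array([on("wrist",*f(*q,280,165),.1035,p) for q in [(213,386),(352,388),(345,522),(205,520)]])
print(P.mean(0),P.round(4)[:,:2].tolist())
P=np.array([on("wrist",*f(*q,280,165),.04,p) for q in [(65,85),(498,103),(490,540),(45,535)]]);print("stand",P.mean(0),P.round(4)[:,:2].tolist())
P=np.array([on("wrist",*f(*q,60,155),.07,p) for q in [(137,143),(410,93),(470,437),(205,465)]]);print("plug",P.mean(0),P.round(4)[:,:2].tolist())
# slot at bush face
for z in(.0685,.0645):
  P=np.array([on("wrist",*f(*q,60,155),z,p) for q in [(235,210),(285,180),(375,357),(320,380)]]);print("slot",P.mean(0),P.round(4)[:,:2].tolist())
  d=P[0]+P[1]-P[2]-P[3];print(np.degrees(np.arctan2(d[1],d[0])),np.linalg.norm(d)/2)
  for i,j in((0,3),(1,2)):
    e=P[i]-P[j];print(np.degrees(np.arctan2(e[1],e[0])))
```

```text
[ 0.53049719 -0.19568749  0.1035    ] [[0.5386, -0.1883], [0.5384, -0.2039], [0.5224, -0.2033], [0.5226, -0.1873]]
stand [ 0.52968489 -0.19552104  0.04      ] [[0.5632, -0.1666], [0.5609, -0.2262], [0.497, -0.227], [0.4976, -0.1623]]
plug [ 0.55273084 -0.01300596  0.07      ] [[0.5749, 0.0135], [0.579, -0.0353], [0.5305, -0.039], [0.5266, 0.0088]]
slot [ 0.55310185 -0.01294778  0.0685    ] [[0.564, -0.0023], [0.5678, -0.0119], [0.5419, -0.0239], [0.5387, -0.0137]]
24.61132601021895 0.028140757513652827
24.340611372294607
24.873820151326814
slot [ 0.552302   -0.01031711  0.0645    ] [[0.5633, 0.0005], [0.5672, -0.0092], [0.5409, -0.0214], [0.5377, -0.0111]]
24.61132601021893 0.028550144594739986
24.34061137229465
24.873820151326736
```

Request:
jog_arm(moves=[[[0.1, 4, 0, 0, 2, 0, 1], [0.1, 8, 0, 0, 2, 0, 1], [0.1, 11, 0, 0, 2, 0, 1], [0.1, 13, 0, 0, 2, 0, 1], [0.1, 13.5, 0, 0, 2, 0, 1], [0.1, 13.5, 0, 0, 2, 0, 1]]])

```text
t: 2.45
tool_pos: [0.5285, -0.1953, 0.0665]
tool_rot: [[-0.037, -0.0, 0.999], [-0.999, 0.001, -0.037], [-0.001, -1.0, -0.0]]
wrist_force: [-0.1, 0.4, -0.4]
grip_width: 0.0855
```

Run:
```python
from h import *
cv2.imwrite("pics/w2.png",get_image("wrist")[:,:,::-1])
```

```text
(no output)
```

View pics/w2.png

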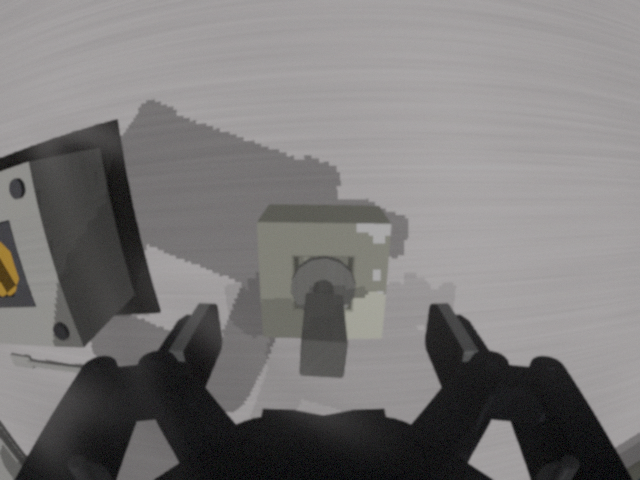

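Request:
jog_arm(moves=[[[0, 0, 0, 0, 0, 0, -1], [0, 0, 0, 0, 0, 0, -1], [0, 0, 0, 0, 0, 0, -1], [0, 0, 0, 0, 0, 0, -1], [0, 0, 0, 0, 0, 0, -1], [0, 0, 0, 0, 0, 0, -1], [0, 0, 0, 0, 0, 0, -1], [0, 0, 0, 0, 0, 0, -1]]], grip_force=60)

```text
t: 3.5
tool_pos: [0.529, -0.1952, 0.0673]
tool_rot: [[-0.036, 0.001, 0.999], [-0.999, 0.0, -0.036], [-0.0, -1.0, 0.001]]
wrist_force: [-0.5, 1.2, 4.1]
grip_width: 0.0155
```

Run:
```python
from h import *
cv2.imwrite("pics/w3.png",get_image("wrist")[:,:,::-1])
print(state()["tool_pos"],state()["wrist_force"])
```

```text
[ 0.52898633 -0.19522772  0.06724237] [-1.6857879   0.70220725  3.8074178 ]
```

View pics/w3.png

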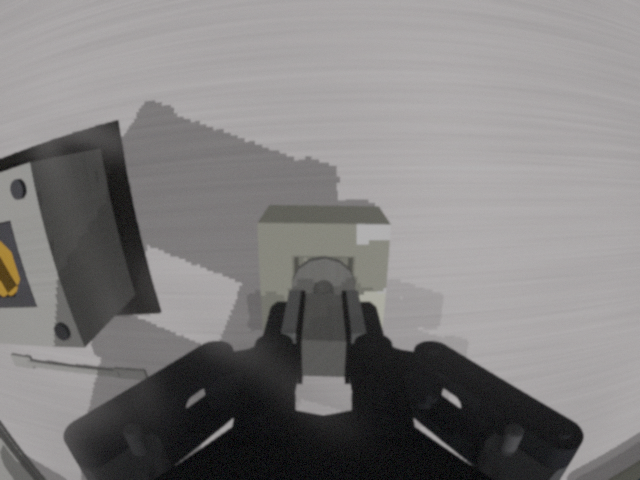

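Request:
jog_arm(moves=[[[0, -0.5, 0, 0, 0, 0, -1], [0, -1.5, 0, 0, 0, 0, -1], [0, -3, 0, 0, 0, 0, -1], [0, -5, 0, 0, 0, 0, -1], [0, -8, 0, 0, 0, 0, -1], [0, -11, 0, 0, 0, 0, -1], [0, -11, 0, 0, 0, 0, -1], [0, -11, 0, 0, 0, 0, -1]]])

```text
t: 4.55
tool_pos: [0.5285, -0.1951, 0.1764]
tool_rot: [[-0.036, 0.0, 0.999], [-0.999, 0.001, -0.036], [-0.001, -1.0, -0.0]]
wrist_force: [0.1, -0.2, -1.2]
grip_width: 0.0152
```

Run:
```python
from h import *
cv2.imwrite("pics/w4.png",get_image("wrist")[:,:,::-1])
im=get_image("scene")[:,:,::-1];cv2.imwrite("pics/s4.png",im)
cv2.imwrite("pics/s4c.png",cv2.resize(im[200:340,180:300],None,fx=5,fy=4.2,interpolation=cv2.INTER_CUBIC))
print(state()["tool_pos"],state()["wrist_force"])
```

```text
[ 0.52822145 -0.19499129  0.17558905] [-0.6279136   0.4852878  -1.76515776]
```

View pics/w4.png

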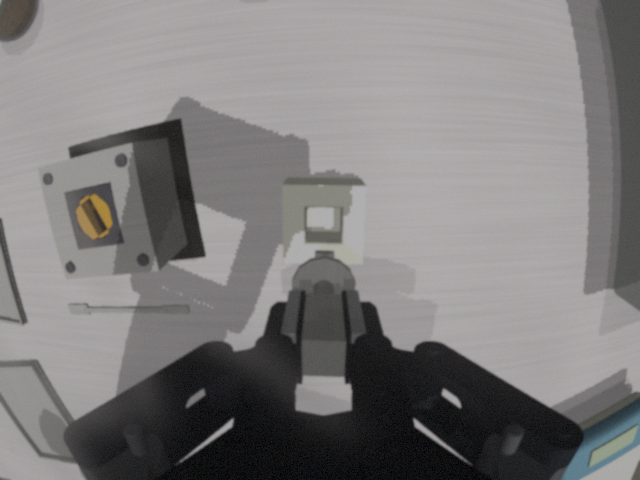

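View pics/s4.png

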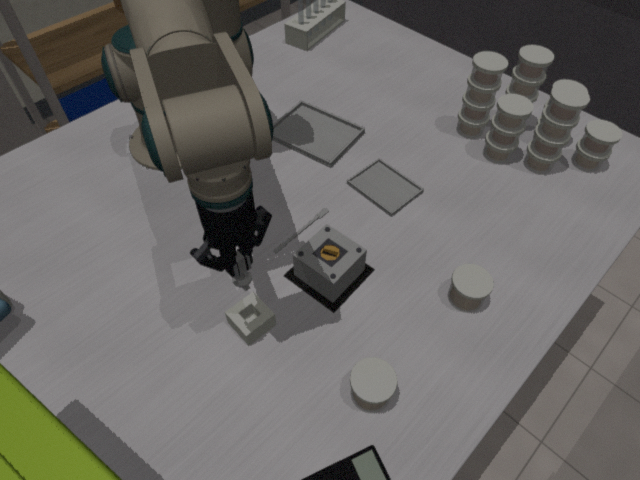

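View pics/s4c.png

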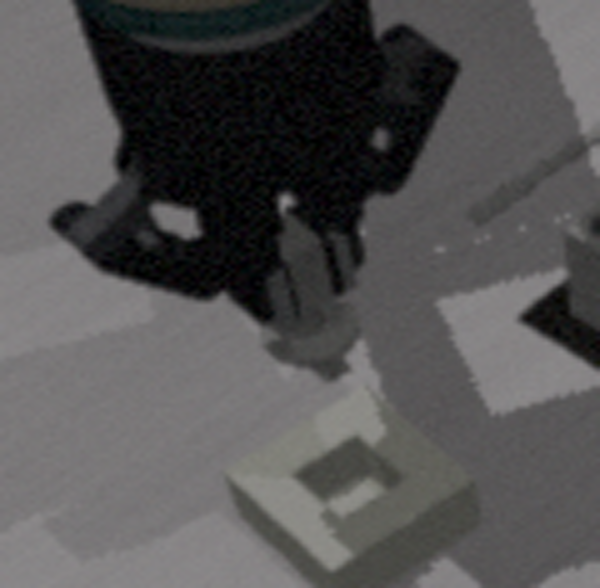

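Run:
```python
from h import *
im=cv2.imread("pics/w4.png")
c=cv2.convertScaleAbs(im[240:420,260:390],alpha=1.5)
cv2.imwrite("pics/w4c.png",cv2.resize(c,None,fx=4.4,fy=3.3*1.3333/1.0*0.75,interpolation=cv2.INTER_CUBIC))
cv2.imwrite("pics/w4d.png",cv2.resize(cv2.convertScaleAbs(im[240:300,280:370],alpha=1.6),None,fx=8,fy=8,interpolation=cv2.INTER_CUBIC))
```

```text
(no output)
```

View pics/w4d.png

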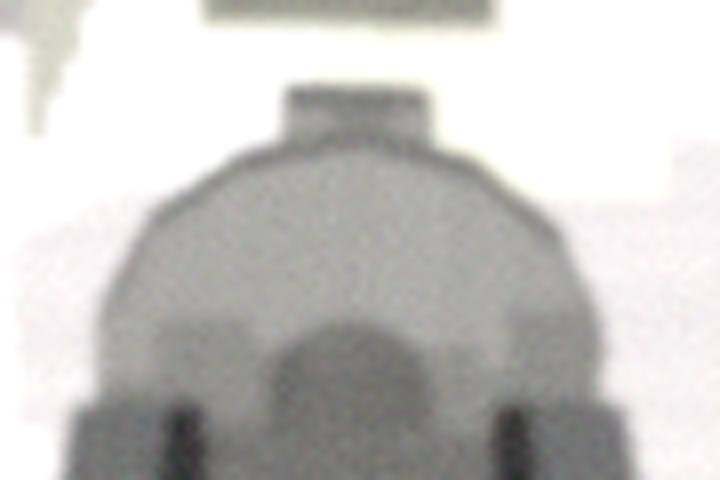

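```bash
cat >> h.py <<'E'
def ontool(u,v,y):
    o,d=ray("wrist",u,v,(np.eye(3),np.zeros(3))); return o+d*(y-o[1])/d[1]
E
python3 - <<'E'
from h import *
f=lambda x,y:(280+x/8-.44,240+y/8-.44)
e=.0437
print("T end corners (top edge rear)",[ (1e3*ontool(*f(*q),e-.006)).round(1) for q in [(287,120),(432,120)]], "bottom",[ (1e3*ontool(*f(*q),e)).round(1) for q in [(287,90),(432,90)]])
print("collar top edge L/R/apex",[ (1e3*ontool(*f(*q),e-.0215)).round(1) for q in [(98,360),(602,360),(352,150)]])
print("collar bot apex",[ (1e3*ontool(*f(*q),e-.0165)).round(1) for q in [(352,135)]])
print("shank",[ (1e3*ontool(*f(*q),e-.0215)).round(1) for q in [(270,385),(432,385),(352,322)]])
# handle faces/pads
E
```

```text
T end corners (top edge rear) [array([-3.5, 37.7, 13. ]), array([ 5.8, 37.7, 13. ])] bottom [array([-3.7, 43.7, 13. ]), array([ 6. , 43.7, 13. ])]
collar top edge L/R/apex [array([-14.9,  22.2,   3. ]), array([15.9, 22.2,  3. ]), array([ 0.6, 22.2, 16.8])]
collar bot apex [array([ 0.6, 27.2, 15.9])]
shank [array([-4.4, 22.2,  1.4]), array([ 5.6, 22.2,  1.4]), array([ 0.7, 22.2,  5.6])]
```

View pics/w4c.png

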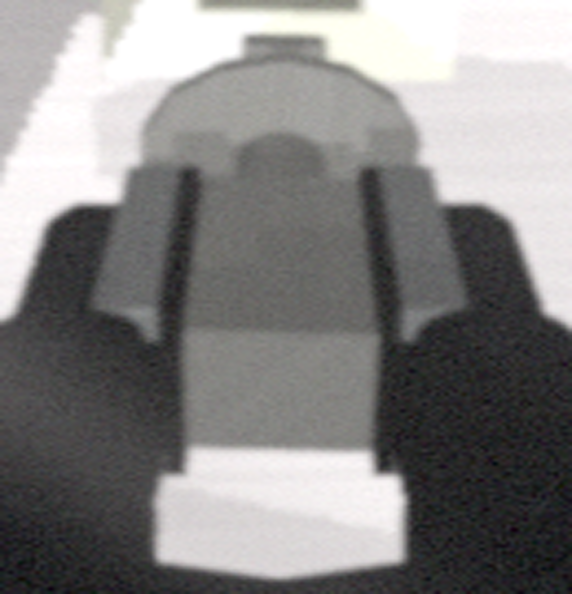

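Request:
jog_arm(moves=[[[-2, 0, 0.2, 0, -3, 0, -1], [-5, 0, 0.5, 0, -8, 0, -1], [-8.5, 0, 0.8, 0, -13, 0, -1], [-12, 0, 1.2, 0, -18, 0, -1], [-15, 0, 1.5, 0, -22, 0, -1], [-17.5, 0.5, 1.7, 0, -26, 0, -1], [-18.3, 1, 1.7, 0, -27, 0, -1], [-18.3, 1.1, 1.7, 0, -27, 0, -1], [-18.3, 1.1, 1.7, 0, -27, 0, -1]]])

```text
t: 5.78
tool_pos: [0.5517, -0.0134, 0.1646]
tool_rot: [[0.42, -0.002, 0.907], [-0.907, 0.001, 0.42], [-0.002, -1.0, -0.001]]
wrist_force: [0.0, 0.0, -1.1]
grip_width: 0.0154
```

Run:
```python
from h import *
p=pose();np.savez("p5.npz",R=p[0],t=p[1]);print(p, state()["wrist_force"])
im=get_image("wrist")[:,:,::-1];cv2.imwrite("pics/w5.png",im)
cv2.imwrite("pics/w5c.png",cv2.resize(cv2.convertScaleAbs(im[190:310,245:405],alpha=1.3),None,fx=5,fy=5,interpolation=cv2.INTER_CUBIC))
```

```text
(array([[ 0.42028904, -0.00184719,  0.9073884 ],
       [-0.90738848,  0.00113546,  0.42029139],
       [-0.00180666, -0.99999765, -0.00119889]]), array([ 0.55168148, -0.0133687 ,  0.16460177])) [ 0.0425736   0.04243373 -1.08700593]
```

View pics/w5c.png

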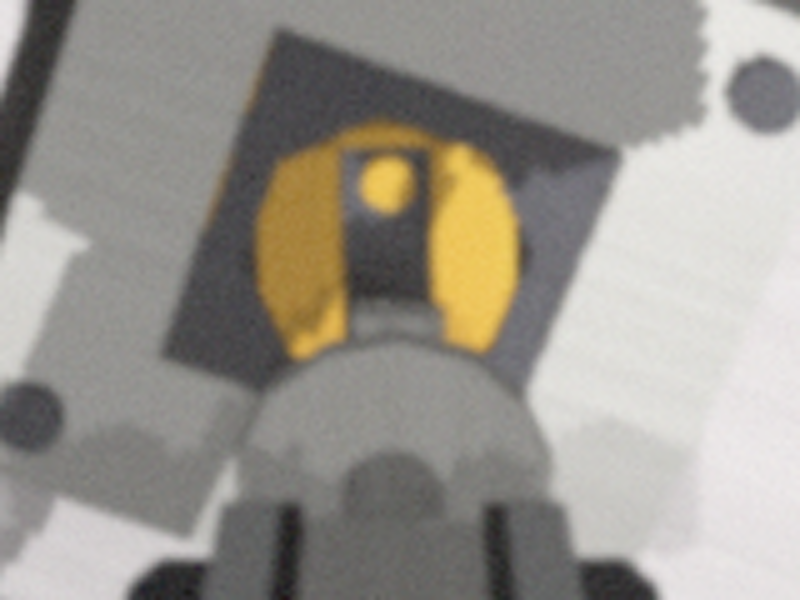

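Run:
```python
from h import *
f=lambda x,y:(245+x/5-.4,190+y/5-.4)
g=lambda q,y:(1e3*ontool(*f(*q),y)).round(1)
z=np.load("p5.npz");zt=z["t"][2]
P=[(278,28),(622,153),(165,355)]
print("plug corners",[g(q,zt-.07) for q in P]); print("centre",(g(P[1],zt-.07)+g(P[2],zt-.07))/2)
for fz in(.0685,.0665,.0645):
  L=[(342,150),(350,310)];Rr=[(430,150),(437,300)]
  a=[g(q,zt-fz) for q in L+Rr]; print(fz,a,"angL/R deg",[np.degrees(np.arctan2(a[i][0]-a[i+1][0],a[i][2]-a[i+1][2])).round(1) for i in(0,2)])
  print(" bush L,R,top",g((255,245),zt-fz),g((520,245),zt-fz),g((390,122),zt-fz))
e=.0437
print("T",g((350,315),e-.006),g((445,315),e-.006),g((350,300),e),g((445,300),e)); print("collar",g((238,460),e-.0215),g((552,460),e-.0215),g((392,345),e-.0215))
# world of plug centre
c=(ontool(*f(*P[1]),zt-.07)+ontool(*f(*P[2]),zt-.07))/2; print(z["R"]@c+z["t"])
```

```text
plug corners [array([-13.8,  94.6,  32.9]), array([31.6, 94.6, 16.2]), array([-30.1,  94.6, -12.6])]
centre [ 0.75 94.6   1.8 ]
0.0685 [array([-5.6, 96.1, 16.1]), array([-4.6, 96.1, -6.5]), array([ 6.1, 96.1, 16.1]), array([ 7.3, 96.1, -5. ])] angL/R deg [np.float64(-2.5), np.float64(-3.3)]
 bush L,R,top [-17.4  96.1   2.8] [18.4 96.1  2.9] [ 0.8 96.1 19.9]
0.0665 [array([-5.6, 98.1, 15.6]), array([-4.7, 98.1, -7.2]), array([ 6.2, 98.1, 15.6]), array([ 7.3, 98.1, -5.7])] angL/R deg [np.float64(-2.3), np.float64(-3.0)]
 bush L,R,top [-17.6  98.1   2.2] [18.6 98.1  2.3] [ 0.8 98.1 19.4]
0.0645 [array([ -5.7, 100.1,  15. ]), array([ -4.7, 100.1,  -7.9]), array([  6.2, 100.1,  15.1]), array([  7.4, 100.1,  -6.4])] angL/R deg [np.float64(-2.5), np.float64(-3.2)]
 bush L,R,top [-17.7 100.1   1.6] [ 18.7 100.1   1.6] [  0.8 100.1  19. ]
T [-3.3 37.7 13.8] [ 6.6 37.7 13.8] [-3.4 43.7 13.3] [ 6.7 43.7 13.3]
collar [-13.9  22.2   4.3] [16.7 22.2  4.3] [ 1.1 22.2 16.3]
[ 0.55347149 -0.01321063  0.06999665]
```

Request:
jog_arm(moves=[[[0, 1, 0.1, 0, -2, 0, -1], [0, 2.5, 0.15, 0, -4, 0, -1], [0, 3.6, 0.15, 0, -4, 0, -1], [0, 4.1, 0.15, 0, -4, 0, -1], [0, 4.1, 0.15, 0, -4, 0, -1], [0, 4.1, 0.15, 0, -4, 0, -1]]])

```text
t: 6.58
tool_pos: [0.5534, -0.0128, 0.1243]
tool_rot: [[0.482, -0.001, 0.876], [-0.876, 0.001, 0.482], [-0.001, -1.0, 0.0]]
wrist_force: [-0.5, -0.1, -1.6]
grip_width: 0.0152
```

Run:
```python
from h import *
p=pose();np.savez("p6.npz",R=p[0],t=p[1]);print(p, state()["wrist_force"])
im=get_image("wrist")[:,:,::-1];cv2.imwrite("pics/w6.png",im)
cv2.imwrite("pics/w6c.png",cv2.resize(cv2.convertScaleAbs(im[200:320,245:405],alpha=1.3),None,fx=5,fy=5,interpolation=cv2.INTER_CUBIC))
```

```text
(array([[ 4.82332495e-01, -5.51205912e-04,  8.75988048e-01],
       [-8.75987362e-01,  1.09742164e-03,  4.82332808e-01],
       [-1.22719294e-03, -9.99999246e-01,  4.64727066e-05]]), array([ 0.5533678 , -0.01280505,  0.12433466])) [-0.49315698 -0.08315563 -1.6368622 ]
```

View pics/w6c.png

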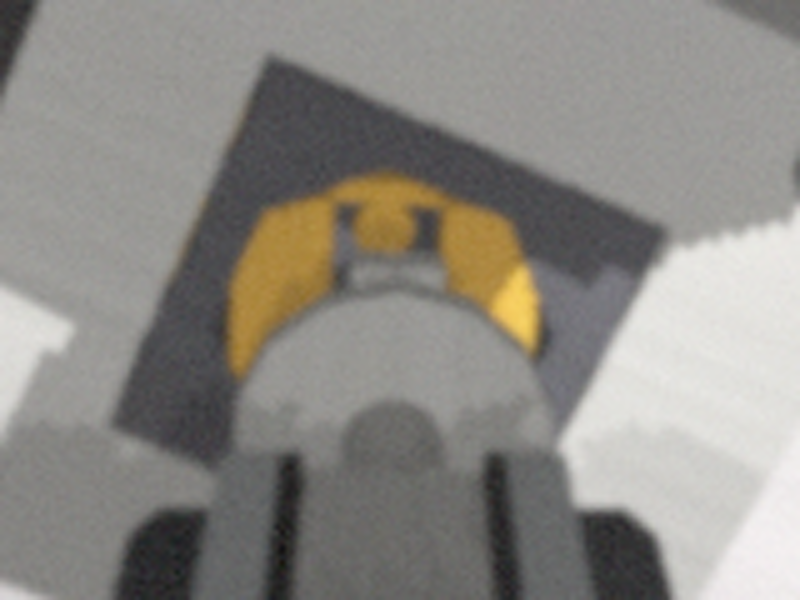

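```bash
cat > m.py <<'E'
from h import *
def rep(npz,oy,P,slot,T,col,bush):
  f=lambda x,y:(245+x/5-.4,oy+y/5-.4)
  g=lambda q,y:(1e3*ontool(*f(*q),y)).round(1)
  z=np.load(npz);zt=z["t"][2]
  c=[g(q,zt-.07) for q in P];print("plug",c,"c",(c[1]+c[2])/2)
  e=c[1]-c[0];print("edge ang",np.degrees(np.arctan2(e[2],e[0])).round(1),np.linalg.norm(e).round(1))
  for fz in(.0685,.0665,.0645): print(fz,"slot",[g(q,zt-fz) for q in slot],"bush",[g(q,zt-fz) for q in bush])
  print("T",[g(q,.0437) for q in T],"collar",[g(q,.0437-.0215) for q in col])
E
python3 - <<'E'
from m import *
rep("p6.npz",200,[(270,55),(665,235),(115,425)],[(333,207),(440,207),(333,290),(443,280)],[(350,265),(443,265)],[(240,410),(553,410),(396,293)],[(228,330),(542,330),(388,172)])
E
```

```text
plug [array([-12.2,  54.3,  32. ]), array([32. , 54.3, 11.3]), array([-31.3,  54.3, -12.4])] c [ 0.35 54.3  -0.55]
edge ang -25.1 48.8
0.0685 slot [array([-5.5, 55.8, 14.1]), array([ 6.6, 55.8, 14.1]), array([-5.5, 55.8,  4.2]), array([ 7. , 55.8,  5.4])] bush [array([-17.7,  55.8,  -0.8]), array([18.5, 55.8, -0.8]), array([ 0.7, 55.8, 18.2])]
0.0665 slot [array([-5.5, 57.8, 13.5]), array([ 6.6, 57.8, 13.5]), array([-5.6, 57.8,  3.4]), array([ 7.1, 57.8,  4.7])] bush [array([-17.9,  57.8,  -1.6]), array([18.7, 57.8, -1.6]), array([ 0.7, 57.8, 17.6])]
0.0645 slot [array([-5.6, 59.8, 12.8]), array([ 6.7, 59.8, 12.8]), array([-5.7, 59.8,  2.7]), array([ 7.1, 59.8,  3.9])] bush [array([-18.1,  59.8,  -2.4]), array([18.9, 59.8, -2.4]), array([ 0.7, 59.8, 17. ])]
T [array([-3.3, 43.7, 11.6]), array([ 6.6, 43.7, 11.6])] collar [array([-13.6,  22.2,   4.2]), array([16.9, 22.2,  4.3]), array([ 1.5, 22.2, 16.5])]
```

Request:
jog_arm(moves=[[[-0.08, 0.5, -0.07, 0, 0, 0, -1], [-0.08, 1.0, -0.07, 0, 0, 0, -1], [-0.08, 1.0, -0.07, 0, 0, 0, -1]]])

```text
t: 7.0
tool_pos: [0.552, -0.0124, 0.1137]
tool_rot: [[0.482, -0.002, 0.876], [-0.876, 0.001, 0.482], [-0.002, -1.0, -0.001]]
wrist_force: [-0.4, 1.2, -1.5]
grip_width: 0.0153
```

Request:
jog_arm(moves=[[[0, 0.15, 0, 0, 0, 0, -1], [0, 0.3, 0, 0, 0, 0, -1], [0, 0.4, 0, 0, 0, 0, -1]]])

```text
t: 7.38
tool_pos: [0.552, -0.0124, 0.1096]
tool_rot: [[0.482, -0.002, 0.876], [-0.876, 0.001, 0.482], [-0.002, -1.0, -0.001]]
wrist_force: [0.1, 0.0, -1.2]
grip_width: 0.0151
```

Request:
jog_arm(moves=[[[0, 0.1, 0, 0, 0, 0, -1], [0, 0.2, 0, 0, 0, 0, -1], [0, 0.3, 0, 0, 0, 0, -1]]])

```text
t: 7.75
tool_pos: [0.552, -0.0124, 0.1066]
tool_rot: [[0.482, -0.002, 0.876], [-0.876, 0.001, 0.482], [-0.002, -1.0, -0.001]]
wrist_force: [-0.9, -0.2, -0.7]
grip_width: 0.0153
```

Run:
```python
from h import *
s=state();print(s["wrist_force"],s["torque"])
p=pose();np.savez("p7.npz",R=p[0],t=p[1]);print(p[1])
im=get_image("wrist")[:,:,::-1];cv2.imwrite("pics/w7.png",im)
cv2.imwrite("pics/w7c.png",cv2.resize(cv2.convertScaleAbs(im[200:320,245:405],alpha=1.3),None,fx=5,fy=5,interpolation=cv2.INTER_CUBIC))
```

```text
[-0.88706353 -0.23025088 -0.68541662] [-0.02558761  0.00258756  0.02052996]
[ 0.55200938 -0.01240089  0.10657343]
```

View pics/w7c.png

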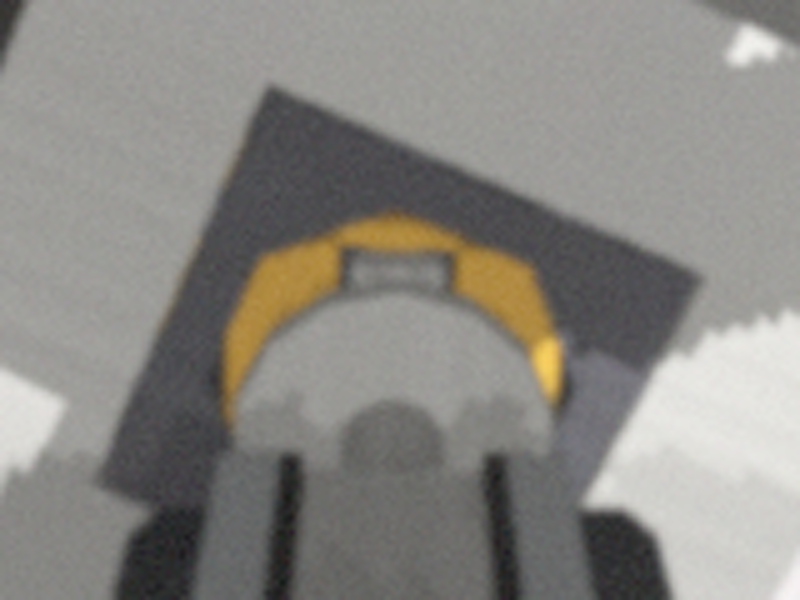

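Request:
jog_arm(moves=[[[0, 0.2, 0, 0, 0, 0, -1], [0, 0.4, 0, 0, 0, 0, -1], [0, 0.6, 0, 0, 0, 0, -1], [0, 0.8, 0, 0, 0, 0, -1]]])

```text
t: 8.3
tool_pos: [0.5519, -0.0123, 0.0982]
tool_rot: [[0.482, -0.002, 0.876], [-0.876, 0.001, 0.482], [-0.002, -1.0, -0.001]]
wrist_force: [0.5, 0.2, -1.4]
grip_width: 0.0153
```

Request:
jog_arm(moves=[[[0, 0.1, 0, 0, 0, 0, -1], [0, 0.2, 0, 0, 0, 0, -1], [0, 0.25, 0, 0, 0, 0, -1]]])

```text
t: 8.68
tool_pos: [0.5519, -0.0124, 0.0958]
tool_rot: [[0.482, -0.002, 0.876], [-0.876, 0.001, 0.482], [-0.002, -1.0, -0.001]]
wrist_force: [0.2, 1.2, 0.2]
grip_width: 0.0152
```

Request:
jog_arm(moves=[[[0, 0.05, 0, 0, 0, 0, -1], [0, 0.1, 0, 0, 0, 0, -1], [0, 0.1, 0, 0, 0, 0, -1]]])

```text
t: 9.05
tool_pos: [0.5522, -0.0124, 0.0957]
tool_rot: [[0.482, -0.001, 0.876], [-0.876, 0.001, 0.482], [-0.001, -1.0, -0.0]]
wrist_force: [-2.2, 1.3, 5.3]
grip_width: 0.0151
```

Request:
jog_arm(moves=[[[0, 0.05, 0, 0, 0, 0, -1], [0, 0.1, 0, 0, 0, 0, -1], [0, 0.1, 0, 0, 0, 0, -1]]])

```text
t: 9.43
tool_pos: [0.5524, -0.0123, 0.0956]
tool_rot: [[0.482, -0.0, 0.876], [-0.876, 0.001, 0.482], [-0.001, -1.0, 0.0]]
wrist_force: [-4.0, 0.1, 7.3]
grip_width: 0.0152
```

Request:
jog_arm(moves=[[[0, 0, 0, 0, 6, 0, -1], [0, 0, 0, 0, 12, 0, -1], [0, 0, 0, 0, 18, 0, -1], [0, 0, 0, 0, 24, 0, -1], [0, 0, 0, 0, 30, 0, -1], [0, 0, 0, 0, 30, 0, -1]]])

```text
t: 10.18
tool_pos: [0.5526, -0.0124, 0.0957]
tool_rot: [[-0.019, 0.001, 1.0], [-1.0, 0.001, -0.019], [-0.001, -1.0, 0.001]]
wrist_force: [-0.5, -0.2, 1.2]
grip_width: 0.015
```

Run:
```python
from h import *
s=state();print(s["wrist_force"],s["torque"],s["joints"])
cv2.imwrite("pics/w8.png",get_image("wrist")[:,:,::-1])
```

```text
[-0.4561628  -0.20035123  1.18429382] [-0.02404049 -0.06404556  0.0289772 ] [-8.98060475e-02  2.14574552e-01  1.49764097e+00  1.01367145e-03
  1.42884859e+00  1.50012354e+00]
```

View pics/w8.png

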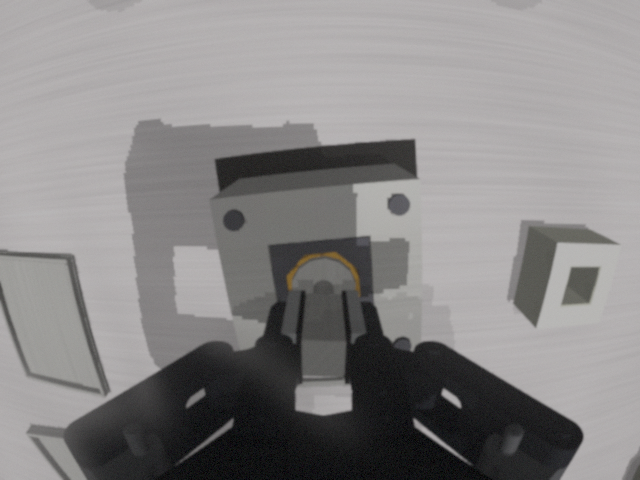

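Request:
jog_arm(moves=[[[0, 0, 0, 0, 6, 0, -1], [0, 0, 0, 0, 12, 0, -1], [0, 0, 0, 0, 18, 0, -1], [0, 0, 0, 0, 24, 0, -1], [0, 0, 0, 0, 30, 0, -1], [0, 0, 0, 0, 30, 0, -1]]])

```text
t: 10.98
tool_pos: [0.5527, -0.0125, 0.0957]
tool_rot: [[-0.513, 0.001, 0.858], [-0.858, 0.001, -0.513], [-0.001, -1.0, 0.0]]
wrist_force: [0.5, -0.4, 1.2]
grip_width: 0.0155
```

Run:
```python
from h import *
s=state();print(s["wrist_force"],s["torque"],s["joints"])
```

```text
[ 0.47541533 -0.37476905  1.16655969] [-0.05440375 -0.04823315 -0.00915455] [-8.98064865e-02  2.14598256e-01  1.49758703e+00  9.61501518e-04
  1.42866104e+00  2.02001473e+00]
```

Request:
jog_arm(moves=[[[0, 0, 0, 0, 4, 0, -1], [0, 0, 0, 0, 8, 0, -1], [0, 0, 0, 0, 10, 0, -1], [0, 0, 0, 0, 10, 0, -1]]])

```text
t: 11.48
tool_pos: [0.5526, -0.0125, 0.0957]
tool_rot: [[-0.653, 0.001, 0.757], [-0.757, 0.001, -0.653], [-0.001, -1.0, -0.0]]
wrist_force: [-1.3, 0.1, 2.0]
grip_width: 0.0156
```

Run:
```python
from h import *
s=state();print(s["wrist_force"],s["torque"],s["joints"])
cv2.imwrite("pics/w9.png",get_image("wrist")[:,:,::-1])
```

```text
[-1.27544185  0.1258987   2.0345663 ] [-0.14096544  0.17608222 -0.03663893] [-8.98915245e-02  2.14605214e-01  1.49765382e+00  8.34444045e-04
  1.42879670e+00  2.19253918e+00]
```

View pics/w9.png

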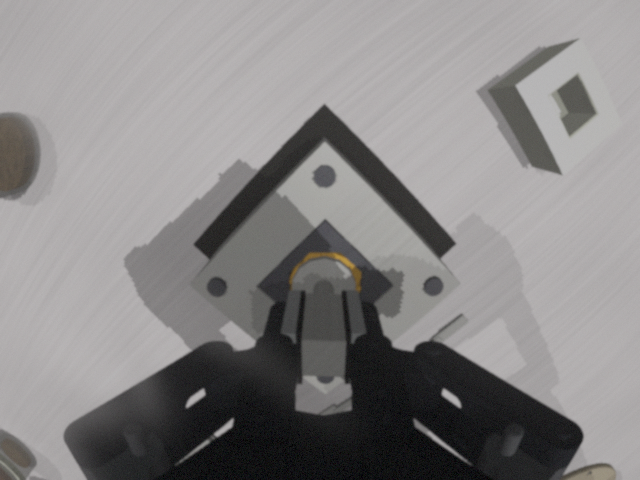

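Request:
jog_arm(moves=[[[0, 0, 0, 0, 3, 0, -1], [0, 0, 0, 0, 6, 0, -1], [0, 0, 0, 0, 8, 0, -1], [0, 0, 0, 0, 8, 0, -1]]])

```text
t: 12.02
tool_pos: [0.5525, -0.0126, 0.0957]
tool_rot: [[-0.752, 0.0, 0.66], [-0.66, 0.001, -0.752], [-0.001, -1.0, -0.0]]
wrist_force: [-1.8, -0.4, 3.2]
grip_width: 0.0154
```

Run:
```python
from h import *
s=state();print(s["wrist_force"],s["torque"],s["joints"])
im=get_image("wrist")[:,:,::-1];cv2.imwrite("pics/w10c.png",cv2.resize(im[190:310,245:405],None,fx=5,fy=5,interpolation=cv2.INTER_CUBIC))
```

```text
[-1.76098705 -0.35763976  3.15415684] [-0.24914218  0.36497697  0.07551285] [-8.99736336e-02  2.14554778e-01  1.49773922e+00  6.62120895e-04
  1.42898343e+00  2.33130731e+00]
```

View pics/w10c.png

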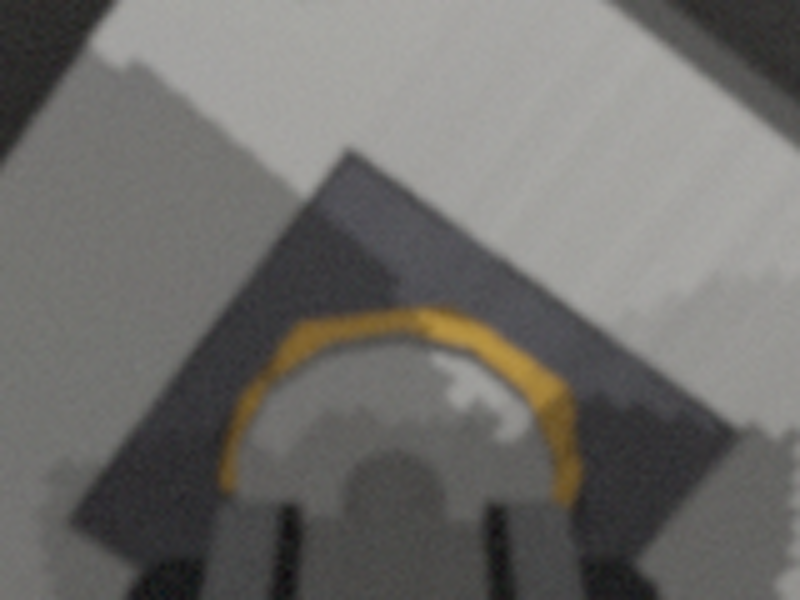

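Request:
jog_arm(moves=[[[0, 0, 0, 0, 0, 0, -1], [0, -0.1, 0, 0, 0, 0, -1], [0, -0.25, 0, 0, 0, 0, -1], [0, -0.4, 0, 0, 0, 0, -1], [0, -0.6, 0, 0, 0, 0, -1], [0, -0.8, 0, 0, 0, 0, -1], [0, -1, 0, 0, 0, 0, -1]]], grip_force=100)

```text
t: 12.95
tool_pos: [0.5521, -0.0126, 0.1054]
tool_rot: [[-0.751, -0.001, 0.66], [-0.66, 0.001, -0.751], [0.0, -1.0, -0.001]]
wrist_force: [-0.9, -0.6, -13.7]
grip_width: 0.0143
```

Run:
```python
from h import *
s=state();print(s["wrist_force"],s["torque"],s["tool_pos"])
im=get_image("wrist")[:,:,::-1];cv2.imwrite("pics/w11.png",im)
```

```text
[ -0.91217185  -0.56527744 -13.69102921] [-0.05409908  0.08161356  0.04362729] [ 0.5521016  -0.01257619  0.10538624]
```

View pics/w11.png

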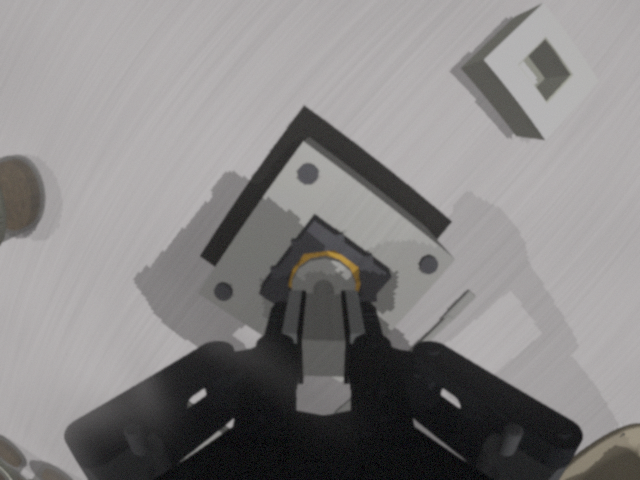

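Request:
jog_arm(moves=[[[0, -0.3, 0, 0, 0, 0, -1], [0, -0.8, 0, 0, 0, 0, -1], [0, -1.3, 0, 0, 0, 0, -1], [0, -1.8, 0, 0, 0, 0, -1], [0, -2.3, 0, 0, 0, 0, -1], [0, -2.8, 0, 0, 0, 0, -1], [0, -3.3, 0, 0, 0, 0, -1], [0, -3.8, 0, 0, 0, 0, -1], [0, -4.3, 0, 0, 0, 0, -1], [0, -4.8, 0, 0, 0, 0, -1], [0, -5.5, 0, 0, 0, 0, -1], [0, -6.5, 0, 0, 0, 0, -1]]])

```text
t: 14.5
tool_pos: [0.5523, -0.0126, 0.1713]
tool_rot: [[-0.751, -0.001, 0.66], [-0.66, 0.001, -0.751], [0.0, -1.0, -0.001]]
wrist_force: [-0.3, 0.6, -5.6]
grip_width: 0.0143
```

Request:
jog_arm(moves=[[[0, -1, 0, 0, 0, 0, -1], [0, -2, 0, 0, 0, 0, -1], [0, -2.5, 0, 0, 0, 0, -1], [0, -2.5, 0, 0, 0, 0, -1]]])

```text
t: 15.0
tool_pos: [0.5524, -0.0127, 0.1968]
tool_rot: [[-0.751, 0.0, 0.66], [-0.66, 0.001, -0.751], [-0.001, -1.0, -0.0]]
wrist_force: [0.4, -0.2, -5.9]
grip_width: 0.0149
```

Run:
```python
from h import *
s=state();print(s["wrist_force"],s["torque"],s["tool_pos"],s["joints"])
im=get_image("wrist")[:,:,::-1];cv2.imwrite("pics/w12.png",im)
im=get_image("scene")[:,:,::-1];cv2.imwrite("pics/s12.png",im)
```

```text
[ 0.42059636 -0.17185419 -5.87797   ] [ 0.02584661 -0.03458683 -0.00101937] [ 0.55243857 -0.0126719   0.19676755] [-9.00992581e-02  1.42100217e-01  1.37332475e+00  6.66328306e-04
  1.62607554e+00  2.33104532e+00]
```

View pics/w12.png

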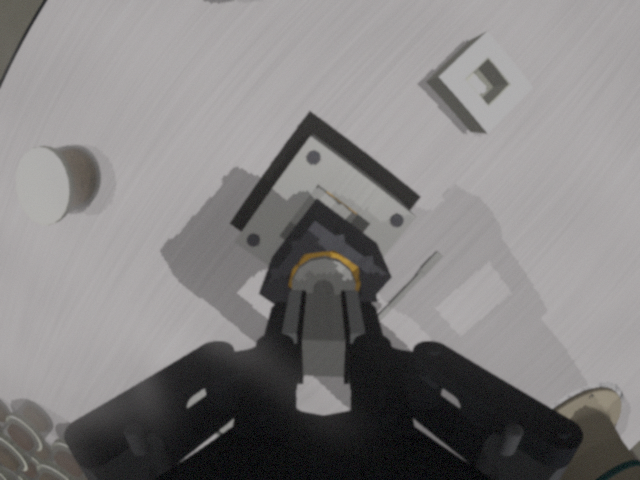

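View pics/s12.png

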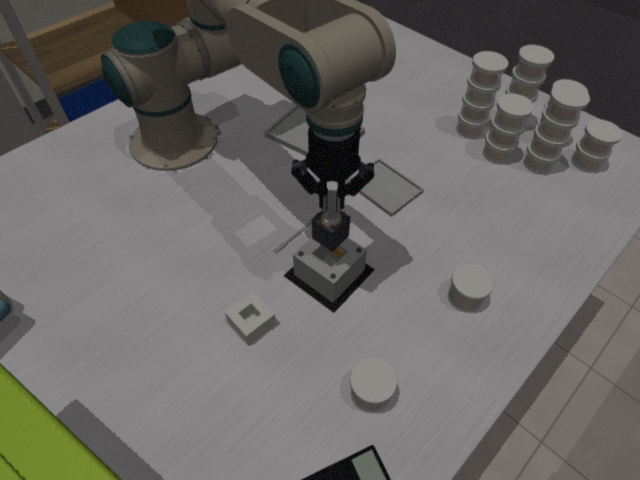

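Run:
```python
from h import *
P=np.array([on("scene",u,v,.012) for u,v in [(380,160),(423,188),(393,213.5),(347,184)]]);print(P.mean(0),P[:,:2].round(3).tolist(),[np.linalg.norm(P[i]-P[(i+1)%4]).round(3) for i in range(4)])
p=pose();d=np.array([.475,.244,p[1][2]])-p[1];print(d,p[0].T@d*100)
```

```text
[0.4828939  0.24405378 0.012     ] [[0.418, 0.3], [0.548, 0.299], [0.548, 0.191], [0.417, 0.186]] [np.float64(0.129), np.float64(0.108), np.float64(0.132), np.float64(0.115)]
[-0.07709609  0.25665045  0.        ] [-11.13793855   0.03038277 -24.37371573]
```

Request:
jog_arm(moves=[[[-0.5, 0, -1, 0, -4, 0, -1], [-1.5, 0, -3.2, 0, -11, 0, -1], [-2.7, 0, -5.8, 0, -19, 0, -1], [-4, 0, -8.6, 0, -28, 0, -1], [-5.3, 0, -11.4, 0, -37, 0, -1], [-6.6, 0, -14.2, 0, -46, 0, -1], [-7.9, 0, -17, 0, -55, 0, -1], [-9.2, 0, -19.8, 0, -64, 0, -1], [-10.3, 0, -22.2, 0, -73, 0, -1], [-11, 0, -23.7, 0, -80, 0, -1], [-11.3, 0, -24.2, 0, -83, 0, -1], [-11.3, 0, -24.2, 0, -83, 0, -1]]])

```text
t: 16.6
tool_pos: [0.477, 0.244, 0.1956]
tool_rot: [[0.563, -0.002, 0.826], [-0.826, 0.0, 0.563], [-0.002, -1.0, -0.002]]
wrist_force: [0.5, -0.3, -6.7]
grip_width: 0.0146
```

Run:
```python
from h import *
s=state();print(s["wrist_force"],s["torque"],s["tool_pos"],s["joints"],s["tool_rot"])
im=get_image("wrist")[:,:,::-1];cv2.imwrite("pics/w13.png",im)
```

```text
[ 0.51651644 -0.29517998 -6.73700768] [0.05266524 0.02430951 0.01086562] [0.47703431 0.24403306 0.19564814] [4.03288256e-01 9.71192092e-02 1.42432069e+00 1.23579215e-03
 1.62206341e+00 1.37558174e+00] [[ 5.63455756e-01 -2.24175491e-03  8.26143199e-01]
 [-8.26144727e-01  3.85314515e-04  5.63457843e-01]
 [-1.58145935e-03 -9.99997413e-01 -1.63490632e-03]]
```

View pics/w13.png

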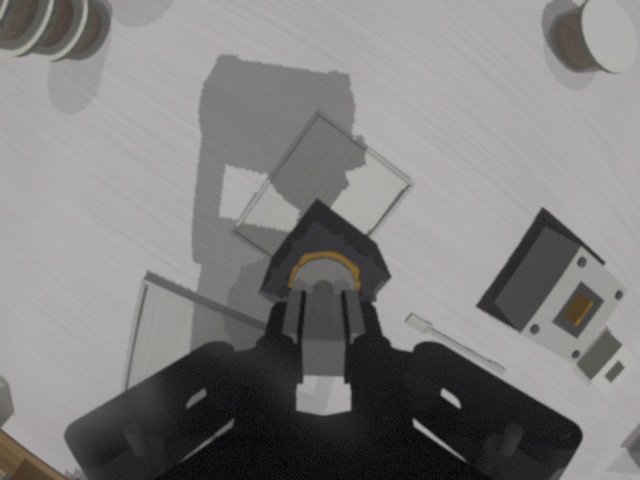

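Run:
```python
from h import *
p=pose()
P=np.array([on("wrist",u,v,.012,p) for u,v in [(319,112),(413,183),(232,231)]]);print(P.round(3).tolist(),(P[1]+P[2])/2,np.linalg.norm(P[0]-P[1]),np.linalg.norm(P[0]-P[2]))
```

```text
[[0.549, 0.296, 0.012], [0.546, 0.191, 0.012], [0.415, 0.303, 0.012]] [0.48057911 0.24699032 0.012     ] 0.10491090909218788 0.13471574349468227
```

Request:
jog_arm(moves=[[[0, 1, 0, 0, 0, 0, -1], [0, 3, 0, 0, 0, 0, -1], [0, 5, 0, 0, 0, 0, -1], [0, 7, 0, 0, 0, 0, -1], [0, 8.8, 0, 0, 0, 0, -1], [0, 10, 0, 0, 0, 0, -1], [0, 10.5, 0, 0, 0, 0, -1], [0, 10.5, 0, 0, 0, 0, -1]]])

```text
t: 17.65
tool_pos: [0.4771, 0.2437, 0.0908]
tool_rot: [[0.562, -0.002, 0.827], [-0.827, 0.0, 0.562], [-0.001, -1.0, -0.001]]
wrist_force: [0.2, -0.3, -4.9]
grip_width: 0.0145
```

Request:
jog_arm(moves=[[[0, 0.1, 0, 0, 0, 0, -1], [0, 0.2, 0, 0, 0, 0, -1], [0, 0.3, 0, 0, 0, 0, -1], [0, 0.3, 0, 0, 0, 0, -1]]])

```text
t: 18.15
tool_pos: [0.477, 0.2437, 0.0878]
tool_rot: [[0.562, -0.002, 0.827], [-0.827, 0.0, 0.562], [-0.001, -1.0, -0.001]]
wrist_force: [-0.5, -0.1, -5.3]
grip_width: 0.0145
```

Expected contact at TCP z ≈ 0.0847; feel the last 3 mm.

Request:
jog_arm(moves=[[[0, 0.05, 0, 0, 0, 0, -1], [0, 0.1, 0, 0, 0, 0, -1], [0, 0.15, 0, 0, 0, 0, -1], [0, 0.2, 0, 0, 0, 0, -1], [0, 0.2, 0, 0, 0, 0, -1]]])

```text
t: 18.77
tool_pos: [0.477, 0.2437, 0.0857]
tool_rot: [[0.562, -0.002, 0.827], [-0.827, 0.0, 0.562], [-0.001, -1.0, -0.002]]
wrist_force: [-1.0, -0.1, -5.4]
grip_width: 0.0145
```

Request:
jog_arm(moves=[[[0, 0.04, 0, 0, 0, 0, -1], [0, 0.08, 0, 0, 0, 0, -1], [0, 0.12, 0, 0, 0, 0, -1], [0, 0.12, 0, 0, 0, 0, -1]]])

```text
t: 19.27
tool_pos: [0.4771, 0.2438, 0.0849]
tool_rot: [[0.562, -0.002, 0.827], [-0.827, 0.0, 0.562], [-0.001, -1.0, -0.001]]
wrist_force: [-1.5, -0.4, -2.0]
grip_width: 0.0146
```

Touching down at the expected height. A little more to take up the weight.

Request:
jog_arm(moves=[[[0, 0.04, 0, 0, 0, 0, -1], [0, 0.08, 0, 0, 0, 0, -1], [0, 0.08, 0, 0, 0, 0, -1]]], grip_force=40)

```text
t: 19.65
tool_pos: [0.4772, 0.2439, 0.0848]
tool_rot: [[0.563, -0.001, 0.827], [-0.827, 0.001, 0.563], [-0.001, -1.0, -0.001]]
wrist_force: [-3.9, -1.2, 4.7]
grip_width: 0.0149
```

Run:
```python
from h import *
s=state();print(s["wrist_force"],s["torque"])
im=get_image("wrist")[:,:,::-1];cv2.imwrite("pics/w14.png",im)
im=get_image("scene")[:,:,::-1];cv2.imwrite("pics/s14c.png",cv2.resize(im[90:250,290:450],None,fx=3.7,fy=3.7,interpolation=cv2.INTER_CUBIC))
```

```text
[-3.86360349 -1.21649132  4.65083747] [-0.24741432  0.80180903 -0.05466519]
```

View pics/w14.png

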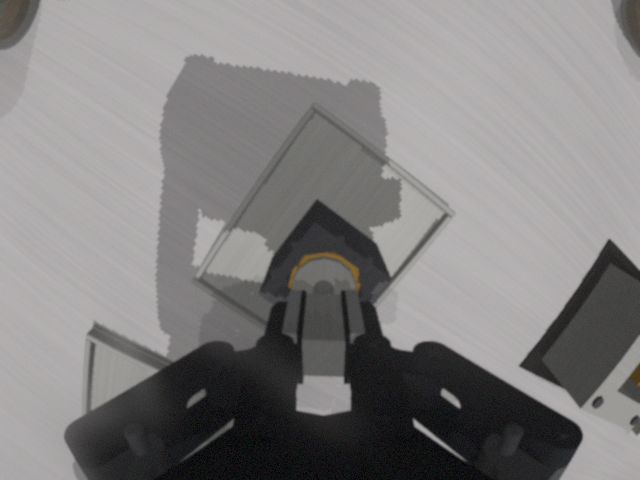

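View pics/s14c.png

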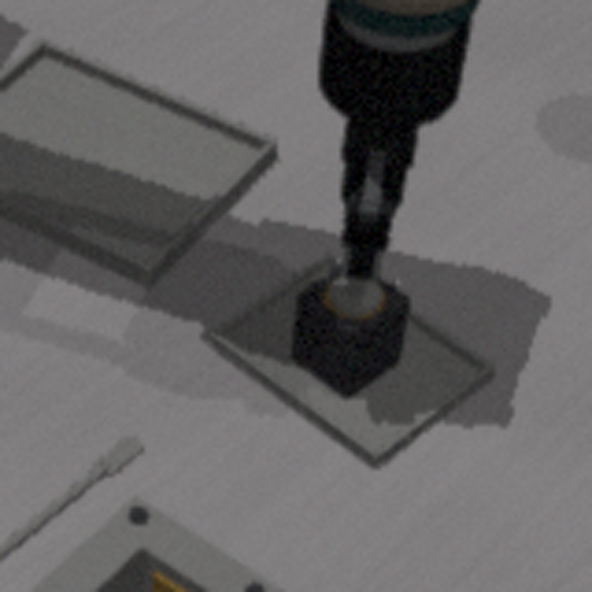

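Request:
jog_arm(moves=[[[0, 0, 0, 0, 0, 0, -1], [0, 0, 0, 0, 0, 0, -0.6], [0, 0, 0, 0, 0, 0, -0.5], [0, 0, 0, 0, 0, 0, -0.3], [0, 0, 0, 0, 0, 0, 0], [0, 0, 0, 0, 0, 0, 0.3], [0, 0, 0, 0, 0, 0, 0.6], [0, 0, 0, 0, 0, 0, 0.6]]], grip_force=20)

```text
t: 20.75
tool_pos: [0.4773, 0.2439, 0.0848]
tool_rot: [[0.562, -0.001, 0.827], [-0.827, 0.001, 0.563], [-0.001, -1.0, -0.001]]
wrist_force: [-0.1, -0.4, -0.4]
grip_width: 0.0682
```

Run:
```python
from h import *
im=get_image("wrist")[:,:,::-1];cv2.imwrite("pics/w15.png",im)
```

```text
(no output)
```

View pics/w15.png

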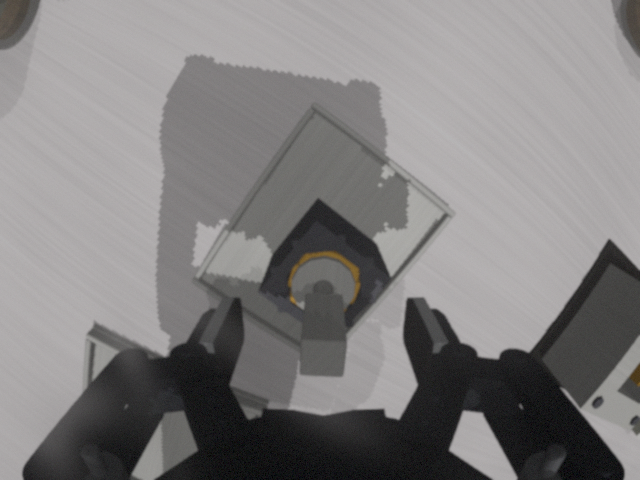

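Released: the rod (about (323,320)) stands upright between open fingers. Now I go straight up.

Request:
jog_arm(moves=[[[0, -1, 0, 0, 0, 0, 0.6], [0, -3, 0, 0, 0, 0, 0.6], [0, -6, 0, 0, 0, 0, 0.6], [0, -9, 0, 0, 0, 0, 0.6], [0, -12, 0, 0, 0, 0, 0.6], [0, -14, 0, 0, 0, 0, 0.6], [0, -14, 0, 0, 0, 0, 0.6], [0, -14, 0, 0, 0, 0, 0.6]]])

```text
t: 21.8
tool_pos: [0.4771, 0.2437, 0.2239]
tool_rot: [[0.563, -0.002, 0.827], [-0.827, 0.0, 0.563], [-0.002, -1.0, -0.002]]
wrist_force: [0.2, -0.2, 0.1]
grip_width: 0.0679
```

Run:
```python
from h import *
s=state();print(s["wrist_force"],s["tool_pos"])
im=get_image("wrist")[:,:,::-1];cv2.imwrite("pics/w16.png",im)
im=get_image("scene")[:,:,::-1];cv2.imwrite("pics/s16.png",im)
```

```text
[ 0.16640529 -0.24677281  0.12254738] [0.47711752 0.24368751 0.22392013]
```

View pics/w16.png

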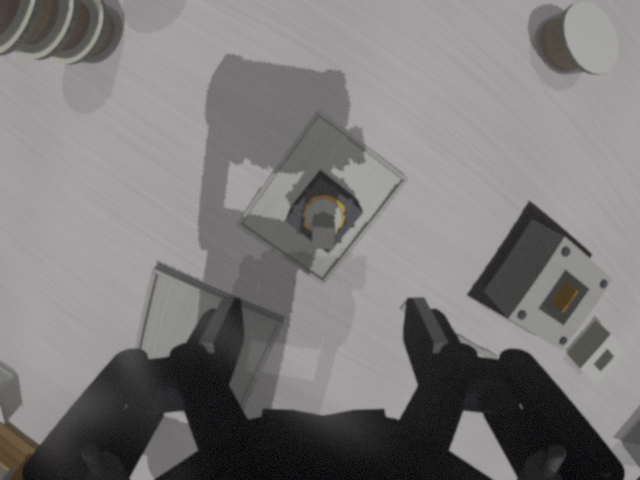

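View pics/s16.png

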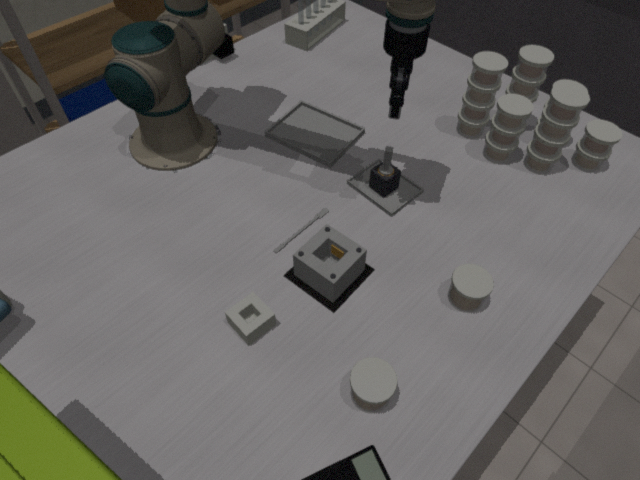

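```bash
python3 -c "
from bench import *
print(finish_job())"
```

```text
the job is handed in; nothing more can be done
None
```

The job is done and was handed in at about 22 s. The plug stands upright in the 140 × 110 mm tray with the rod still screwed in, and the gripper is clear above it.

- **Insertion:** I lined the T up with the slot (about 24.5° in the world frame) using the wrist camera. It dropped in freely, and the collar then met the brass with about 7 N on the wrist.
- **Screwing home:** I turned the rod 1.35 rad clockwise. The wrist torque about the rod's axis stayed below 0.1 N m.
- **Draw and set-down:** Lifting the plug showed about 14 N while it was still in the mould. It touched the tray floor at the height I expected, with a small push of about 5 N before release.

**Last checks:** the final pictures show the plug and rod upright near the middle of the tray. The pots and spatula look unmoved by eye, and the wrist force is near zero.

**Disagreements and limits:**
- The cameras differed by 2–3 mm on the handle and by up to 8 mm on the tray's centre. That is well inside the tray's room.
- The T looked 1–2° and about 1 mm off the slot in the wrist view, so I nudged it before going down.
- I judged tightness only by the angle turned and by the plug coming out with the rod. The low twisting torque gave no separate confirmation.

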